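# Lock the spring-loaded fuse carrier of a plating rectifier with a screwdriver

### The job

The slotted fuse carrier of the small plating rectifier has only been dropped into its holder: take the flat-blade screwdriver out of the wooden block, push the carrier in against its spring with the blade and, keeping the blade seated and pushed in, turn it clockwise until its slot is in line with the two index lines on the case; then ease the screwdriver off, so that the carrier springs up into its lock. Push and turn with feeling, for the plastic cracks if it is forced, touch the rectifier with nothing but the blade in the slot, and leave the pliers, the tin and the steel block where they are. Finally stand the screwdriver back in its hole in the block, fully down, and let go of it.

Things in the scene. Friction and masses are not known exactly. Their poses are not given: they have to be found in the camera images.
- fuse_carrier: Dark grey plastic fuse carrier, 30 g, loose in the rectifier's fuse holder: round knurled head, 27 mm across, 7 mm thick, slotted across its face; under it a barrel with a lug on either side, standing on a spring. Origin: centre of the face (mouth of the slot); z up, x along the slot. At the start x lies 57 to 63 degrees counterclockwise (from above) of the rectifier's x, face 12 mm above the rim.
- slot_floor (a point): Middle of the floor of the carrier's slot, 4.8 mm below its face; axes those of the carrier. The slot is 13.6 mm long and 3.2 mm wide, closed at both ends, its long edges chamfered by 0.8 mm. The carrier cracks if the screwdriver's contact forces on it (the push and the turning forces on both faces of the blade, added up) pass 40 N.
- holder (a point): Nominal centre of the fuse holder's rim, 66 mm above the worktop; its soft gasket lets the real rim and lip stand up to 1 mm higher or lower. Spring: 2 N at the start, 2.2 N more per mm pushed in. Only when the face is within 8 mm of the real rim are the lugs below the lip and free to turn; at 7 mm the head meets the rim, a hard stop (11 to 16 N). Before, it has up to 8 degrees of play.
- index_line (a point): White index line on the case, 24 mm from the holder's axis towards the rectifier's -x; a second lies across the holder. Pushed in, the carrier turns clockwise (from above) until its slot is in line with them; a hard stop comes about 9 degrees beyond. Let up within 4 degrees of them it rises into the lock, face 10 mm above the real rim; let up earlier, its lugs jam under the lip.
- rectifier: Small plating rectifier, fixed: grey die-cast box, 110 mm along x, 82 mm along y, flat top 58 mm above the worktop; the fuse holder, with a steel nut 41 mm across, in its -x half; a black knob and two binding posts, up to 20 mm high, on its +x half. Origin: centre of the underside, z up.
- screwdriver: Flat-blade screwdriver, about 140 mm long, 0.09 to 0.14 kg, upright in the hole of the tool block. Its blade is clamped fast in a collet, at a length that differs each time: the edge is 45 to 65 mm below the collet nut. Origin: centre of the underside of that nut (steel, 22 mm across, 9 mm high), which rests on the block; z up the shank, x along the blade's width. Blade 10 mm wide, 2 mm thick.
- driver_grip (a point): Point on the screwdriver's axis 48 mm above its origin, where to grip the handle; axes those of the screwdriver. The wooden handle is hexagonal, 26 mm across flats from 14 to 76 mm above the origin, and ends at 83 mm; two flats are square to y, the others 60 degrees to either side. The shank below the nut is 8 mm across.
- tool_block: Wooden tool block, fixed, 64 x 64 x 74 mm, with one large round hole for the screwdriver in the middle of its top, 14 mm across and 68 mm deep. Origin: centre of the underside.
- block_hole (a point): Centre of the hole's mouth in the top of the tool block, 74 mm above the worktop. With the screwdriver fully down its collet nut rests on the block, its origin at this point.
- spare_pliers: Flat-nose pliers with blue grips, 138 mm long and 11 mm high, on the worktop to the right; to be left alone. Origin: centre of the underside.
- green_tin: Flat green tin, 56 x 90 x 20 mm, on the worktop to the right; to be left alone. Origin: centre of the underside.
- steel_block: Steel bench block, 64 x 64 x 16 mm, on the worktop to the left, towards the robot; to be left alone. Origin: centre of the underside.

How it is judged:
On the way, in this order (a step that is already met when the one before it is completed fails the run):
1. the blade pushes the carrier in against its spring (z of fuse_carrier in the frame of holder below 0.0093 m and contact force between screwdriver and fuse_carrier above 5 N and angle between the x axis of fuse_carrier and the x axis of rectifier, either way round above 0.7 rad), for 0.05 s.
2. the carrier is turned to the index lines with the blade still seated and pushing (angle between the x axis of fuse_carrier and the x axis of rectifier, either way round below 0.2 rad and z of fuse_carrier in the frame of holder below 0.0093 m and contact force between screwdriver and fuse_carrier above 5 N), for 0.05 s.
3. the carrier has sprung up into its lock and the screwdriver is off it (angle between the x axis of fuse_carrier and the x axis of rectifier, either way round below 0.2 rad and z of fuse_carrier in the frame of holder between 0.0086 and 0.0115 m and contact force between screwdriver and fuse_carrier below 0.1 N), for 0.2 s.
At the end, for the whole second after the job is handed in: Carrier locked: slot within 0.2 rad of the index lines (rectifier x), face 8.6 to 11.5 mm above the nominal rim, within 3 mm of the holder axis, tilt under 0.12 rad. Screwdriver fully down in the block: nut within 3 mm of its top, within 6 mm of the hole's axis, tilt under 0.1 rad. Both at rest (angle between the x axis of fuse_carrier and the x axis of rectifier, either way round below 0.2 rad and z of fuse_carrier in the frame of holder between 0.0086 and 0.0115 m and horizontal distance between fuse_carrier and holder below 0.003 m and angle between fuse_carrier's own z axis and vertical below 0.12 rad and horizontal distance between screwdriver and block_hole below 0.006 m and z of screwdriver in the frame of block_hole between -0.003 and 0.003 m and angle between screwdriver's own z axis and vertical below 0.1 rad and linear speed of each of screwdriver, fuse_carrier below 0.02 m/s); the robot touches nothing.
It fails at once if the screwdriver's contact forces on the fuse carrier pass 40 N (contact force between screwdriver and fuse_carrier above 40 N).
It fails at once if the screwdriver is pressed on the rectifier's case or holder with more than 5 N (contact force between screwdriver and rectifier above 5 N).
It fails at once if the fingers or the arm touch the fuse carrier or the rectifier (contact force between any of the fingers, the arm and fuse_carrier above 0.5 N or contact force between any of the fingers, the arm and rectifier above 0.5 N).
It fails at once if the pliers, the tin or the steel block is shifted by more than 10 mm (distance of any of spare_pliers, green_tin, steel_block from where it was at the start of the episode above 0.01 m).
It also fails if it takes over 64 s, if anything falls off the work surface, if the arm or the gripper's body presses on something with over 40 N, if the wrist force passes 120 N, or if a joint passes its speed limit or range.

### The arm

A 7-joint arm with a two-finger parallel gripper is mounted at the origin on a cart in front of the work surface, level with it; the furniture and walls round the work are solid. World frame = base frame: x ahead of the robot, y to its left, z up, the work surface at z = 0. Lengths are in m, angles in rad, forces in N, time in s.
With the tool pointing down it reaches from about 0.4 to 0.85 m from the base axis. Payload 10.4 kg.
Tool frame: the origin (TCP) lies midway between the tips of the shut fingers; the grasp point (between the pads) lies 19 mm behind it (manip.grasp_offset is the distance from the TCP to the grasp point, in m); z points along the fingers, y is the line along which they close (so a half turn about z gives the same grasp; the last joint's range is limited). The gripper opens to 85 mm and grips with 20 to 120 N. Pads are 22 mm wide; open, the fingers measure 114 mm over their backs; the gripper's body (76 mm by 85 mm) begins 54 mm behind the grasp point. The pads swing forward as they close: fully open they stand 13 mm farther back than shut.
Start: joints at [-1.354, 0.332, -0.065, 1.46, 0.022, 1.35, -0.088], TCP at [0.148, 0.607, 0.231] pointing down, gripper open.
Joint ranges: [-2.6, 2.6], [-0.5, 2.12], [-1.47, 1.34], [0.16, 2.42], [-1.27, 4.41], [0.06, 2.06], [-2.6, 2.6]. Speed limits (rad/s): [2.22, 2.22, 2.79, 2.79, 3.14, 3.14, 3.14].

### API

Orientations are given as a unit quaternion [x, y, z, w].
In Python, from workcell import manip gives the robot as it stands.
- The arm moves only by the shell command python3 jog.py 'ROWS' [FORCE]. ROWS is rows parted by semicolons, their numbers by spaces, 1 to 20 of them, each of 7 numbers: a rotation vector rx, ry, rz in rad, then dx, dy, dz in m, then the opening from 0.0 (shut) to 1.0 (fully open); each row is the pose to reach, as a shift and turn from the pose commanded when the command began, along the tool's axes at that moment; what a row does not reach only later rows make up. A row lasts 1/8 s, in which the tool goes at most 0.0625 m and 0.188 rad, less where a joint would pass 70% of its speed; a pose out of reach is approached as far as the arm can. The fingers move at their own pace and stop on an object; FORCE is the grip in N (left out, the last holds). Time passes only in rows, so rows that do not move let the fingers close. It prints the time, the measured TCP pose, the force, the opening and the grip force at its end.
- manip.get_obs(): the state, without advancing time (a new reading comes with each control period).
- manip.camera(name): name is "scene" or "side" or "wrist"; returns the picture (400x640x3 uint8, blue, green, red); there is no depth.
- manip.calibration(name): a dict with "fx", "fy", "cx", "cy" (pixels), "world_from_camera" (4x4, takes a point from camera to world coordinates); the wrist camera has in their place "tool_from_camera" (4x4, takes a point from camera to tool coordinates, whose origin is the TCP and whose axes are the flange's). Camera axes: x right, y up, looking along -z (the intrinsics and any distortion apply to the point x, -y, -z); pixel columns grow to the right and rows downward; lengths in m; the calibration is good to about 2 mm. A picture is of the moment at which its call begins: read the wrist's pose just before it. calibration takes no time and is no camera call.
- manip.hand_in(): hands the job in; it is judged then, once.
The state is a dict: "clock": time; "joint_pos": joint angles; "joint_velocities": joint speeds; "tau": joint torques, N m; "position": TCP position; "ee_rot": TCP orientation; "ft_force": force on the tool from outside, world axes, zero at the start; "torque": the same for the moment, N m; "grip_width": opening from 0.0 (shut) to 1.0 (fully open); "grasp_force": force on a finger pad.
Only numpy, scipy, OpenCV 4.12 (cv2) and the standard library are available. Lean on these libraries where they do the work, as an engineer would, in place of code of your own. Each camera call takes 0.05 s, during which the arm holds its last target. There are 200 camera calls.

## Working session

There is one attempt and no reset: what is moved stays moved. The work goes in short steps, Python scripts to look and compute and a shell command to move; the robot and the scene stay as the last step left them, time stands still between calls to the robot, and variables do not carry over. Pictures are saved under pics/ and viewed, at most 12 in all, crops included, and the job is handed in when it is done.

```bash
ls; mkdir -p pics
python3 - <<'E'
from workcell import manip
import cv2,numpy as np
o=manip.get_obs();print({k:np.round(v,3) for k,v in o.items()})
np.set_printoptions(precision=4,suppress=True)
for n in("scene","side","wrist"):
    c=manip.calibration(n);print(n,c)
a=manip.camera("scene");b=manip.camera("side")
cv2.imwrite("pics/scene.png",a);cv2.imwrite("pics/side.png",b)
E
```

```text
jog.py
pics
workcell.py
{'clock': np.float64(0.0), 'joint_pos': array([-1.354,  0.333, -0.065,  1.461,  0.022,  1.35 , -0.088]), 'joint_velocities': array([-0.001, -0.   , -0.   ,  0.001, -0.   , -0.   ,  0.001]), 'tau': array([-0.0000e+00, -6.2547e+01,  4.9000e-02, -3.9160e+01,  1.6000e-02,
        1.0000e-02,  0.0000e+00]), 'position': array([0.148, 0.607, 0.231]), 'ee_rot': array([ 0.12 ,  0.993, -0.001, -0.   ]), 'ft_force': array([ 0.357, -0.515, -0.482]), 'torque': array([ 0.006, -0.007, -0.018]), 'grasp_force': np.float64(0.0), 'grip_width': np.float64(0.999)}
scene {'fx': 363.61783914407323, 'fy': 363.61783914407323, 'cx': 326.5170192751818, 'cy': 204.82439546763305, 'world_from_camera': array([[ 0.5658,  0.5805, -0.5856,  0.004 ],
       [-0.8244,  0.4082, -0.3919, -0.6929],
       [ 0.0115,  0.7045,  0.7096,  0.7076],
       [ 0.    ,  0.    ,  0.    ,  1.    ]])}
side {'fx': 479.3949501256162, 'fy': 479.3949501256162, 'cx': 323.2254000817466, 'cy': 205.58356188933928, 'world_from_camera': array([[ 0.9612,  0.101 , -0.2567,  0.2638],
       [-0.2758,  0.3464, -0.8966, -1.1361],
       [-0.0017,  0.9326,  0.3608,  0.3981],
       [ 0.    ,  0.    ,  0.    ,  1.    ]])}
wrist {'fx': 331.98882646245164, 'fy': 331.98882646245164, 'cx': 314.2069074051945, 'cy': 200.0294823641867, 'tool_from_camera': array([[ 0.0004,  0.966 ,  0.2584,  0.0652],
       [ 1.    , -0.0004, -0.    ,  0.001 ],
       [ 0.0001,  0.2584, -0.966 , -0.1416],
       [ 0.    ,  0.    ,  0.    ,  1.    ]])}
```

View pics/scene.png

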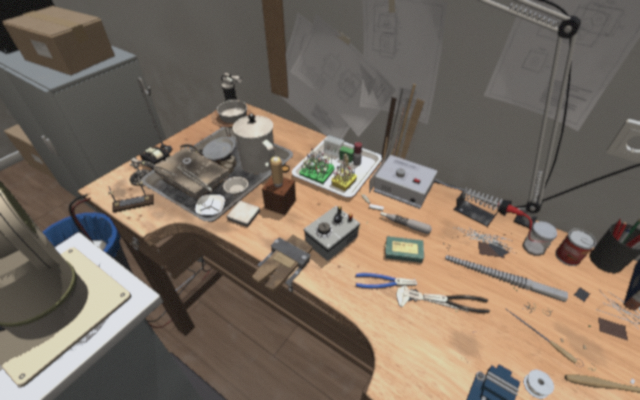

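View pics/side.png

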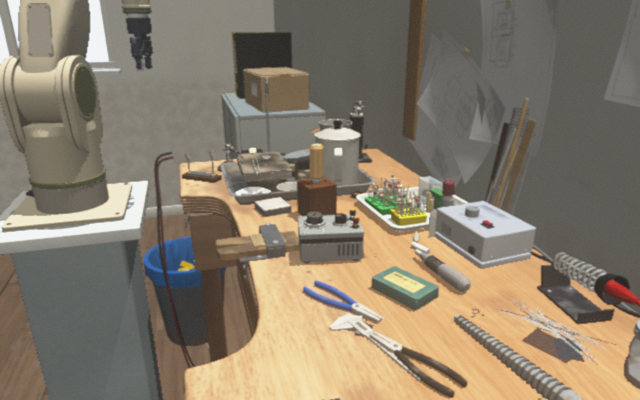

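The scene and side views show the tool block with the screwdriver (scene ~(279,185), side ~(316,180)) and the rectifier (scene (332,230), side (330,235)). Next I get rough positions from these.

```bash
cat > h.py <<'E'
import numpy as np,cv2
from workcell import manip
from scipy.spatial.transform import Rotation as R
np.set_printoptions(precision=4,suppress=True)
def wTc(n,o=None):
    c=manip.calibration(n)
    if n!="wrist": return c,np.array(c["world_from_camera"])
    T=np.eye(4);T[:3,:3]=R.from_quat(o["ee_rot"]).as_matrix();T[:3,3]=o["position"]
    return c,T@np.array(c["tool_from_camera"])
def ray(n,px,o=None):
    c,T=wTc(n,o)
    d=T[:3,:3]@np.array([(px[0]-c["cx"])/c["fx"],-(px[1]-c["cy"])/c["fy"],-1]);return T[:3,3],d/np.linalg.norm(d)
def plane(n,px,z,o=None):
    p,d=ray(n,px,o);return p+d*(z-p[2])/d[2]
def tri(rs):
    A=sum(np.eye(3)-np.outer(d,d) for p,d in rs);b=sum((np.eye(3)-np.outer(d,d))@p for p,d in rs)
    x=np.linalg.solve(A,b);return x,[np.linalg.norm(np.cross(x-p,d)) for p,d in rs]
def proj(n,X,o=None):
    c,T=wTc(n,o);q=T[:3,:3].T@(np.asarray(X)-T[:3,3]);return np.array([c["cx"]+c["fx"]*q[0]/-q[2],c["cy"]-c["fy"]*q[1]/-q[2]])
def snap(name):
    o=manip.get_obs();im=manip.camera("wrist");np.savez("pics/%s.npz"%name,im=im,position=o["position"],ee_rot=o["ee_rot"]);cv2.imwrite("pics/%s.png"%name,im);return o,im
def load(name):
    f=np.load("pics/%s.npz"%name);return dict(position=f["position"],ee_rot=f["ee_rot"]),f["im"]
def totool(v,o=None):  # world vector -> tool axes
    o=o or manip.get_obs();return R.from_quat(o["ee_rot"]).inv().apply(v)
E
python3 - <<'E'
from h import *
print("handle top",tri([ray("scene",(277,158)),ray("side",(316,146))]))
print("block top",plane("scene",(279,184),.074),plane("side",(317,183),.074))
print("holder",plane("scene",(323,226),.07),plane("side",(315,217),.07))
print("knob",tri([ray("scene",(340,214)),ray("side",(354,217))]))
for n,p in(("tin",(405,248)),("pliers",(385,282)),("steel",(243,213)),("tray",(208,205)),("dome",(275,263))):print(n,plane("scene",p,.02))
o=manip.get_obs();print(R.from_quat(o["ee_rot"]).as_matrix())
E
```

```text
handle top (array([ 0.5182, -0.2002,  0.1569]), [np.float64(0.0024882295928784362), np.float64(0.0024882295928781916)])
block top [ 0.5187 -0.1988  0.074 ] [ 0.5184 -0.1986  0.074 ]
holder [ 0.468  -0.3735  0.07  ] [ 0.4675 -0.371   0.07  ]
knob (array([ 0.5347, -0.3802,  0.0627]), [np.float64(0.004370740617180474), np.float64(0.004370740617180316)])
tin [ 0.5594 -0.549   0.02  ]
pliers [ 0.4478 -0.5544  0.02  ]
steel [ 0.4219 -0.1526  0.02  ]
tray [ 0.3902 -0.0566  0.02  ]
dome [ 0.3482 -0.3229  0.02  ]
[[-0.9714  0.2375 -0.0003]
 [ 0.2375  0.9714 -0.0012]
 [-0.     -0.0012 -1.    ]]
```

Run:
```python
from h import *
o=manip.get_obs();p=o["position"]
print("pot",plane("scene",(253,170),0),plane("scene",(253,120),.17))
for az,r,z in((45,.6,.33),(15,.58,.33),(-10,.57,.33),(-29,.575,.31)):
    a=np.radians(az);print(az,totool(np.array([r*np.cos(a),r*np.sin(a),z])-p,o).round(3),np.radians(76-az).round(2))
```

```text
pot [ 0.5824 -0.0366  0.    ] [ 0.5995 -0.0509  0.17  ]
45 [-0.311 -0.112 -0.099] 0.54
15 [-0.509 -0.346 -0.099] 1.06
-10 [-0.569 -0.588 -0.099] 1.5
-29 [-0.555 -0.776 -0.078] 1.83
```

```bash
python3 jog.py '0 0 0.54 -0.31 -0.11 -0.1 1;0 0 0.54 -0.31 -0.11 -0.1 1;0 0 0.54 -0.31 -0.11 -0.1 1;0 0 0.54 -0.31 -0.11 -0.1 1;0 0 0.54 -0.31 -0.11 -0.1 1;0 0 0.54 -0.31 -0.11 -0.1 1;0 0 1.06 -0.51 -0.35 -0.1 1;0 0 1.06 -0.51 -0.35 -0.1 1;0 0 1.06 -0.51 -0.35 -0.1 1;0 0 1.06 -0.51 -0.35 -0.1 1;0 0 1.06 -0.51 -0.35 -0.1 1;0 0 1.5 -0.57 -0.59 -0.1 1;0 0 1.5 -0.57 -0.59 -0.1 1;0 0 1.5 -0.57 -0.59 -0.1 1;0 0 1.5 -0.57 -0.59 -0.1 1;0 0 1.83 -0.555 -0.776 -0.08 1;0 0 1.83 -0.555 -0.776 -0.08 1;0 0 1.83 -0.555 -0.776 -0.08 1;0 0 1.83 -0.555 -0.776 -0.08 1;0 0 1.83 -0.555 -0.776 -0.08 1'; python3 -c "
from h import *
o,im=snap('w1');print(o['position'],o['joint_pos'],R.from_quat(o['ee_rot']).as_matrix())"
```

```text
clock: 2.6
position: [0.5033, -0.2781, 0.311]
ee_rot: [0.86, 0.511, -0.0, -0.0]
ft_force: [1.5, 0.3, -0.6]
grip_width: 1.003
grasp_force: 0.0
[ 0.5033 -0.2781  0.311 ] [-0.2345  0.2267  0.7955  1.504  -0.1622  1.4795  0.064 ] [[ 0.4786  0.878  -0.0004]
 [ 0.878  -0.4786  0.0006]
 [ 0.0004 -0.0007 -1.    ]]
```

View pics/w1.png

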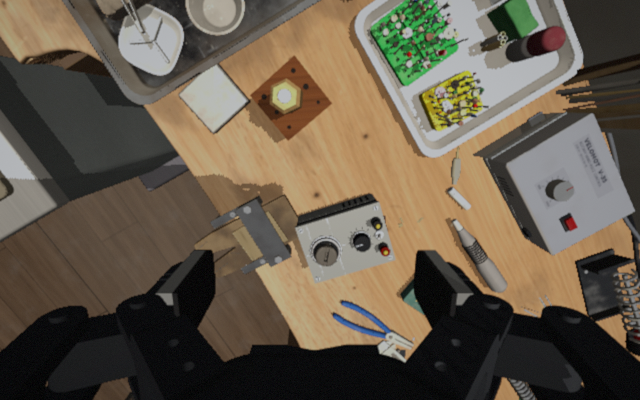

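The wrist picture shows the screwdriver in its brown block at (285,96), the rectifier at (345,235) with the carrier at (325,252) and, to its right, the knob and the posts. Zooming in on both.

Run:
```python
from h import *
o,im=load('w1')
a=cv2.resize(im[50:145,240:340],None,fx=4,fy=4,interpolation=cv2.INTER_CUBIC)
b=cv2.resize(im[190:285,290:395],None,fx=4,fy=4,interpolation=cv2.INTER_CUBIC)
cv2.imwrite("pics/z1.png",np.hstack([a,b[:380]]))
print(plane("wrist",(285,96),.157,o),plane("wrist",(325,250),.078,o))
```

```text
[ 0.5189 -0.1969  0.157 ] [ 0.468  -0.3694  0.078 ]
```

View pics/z1.png

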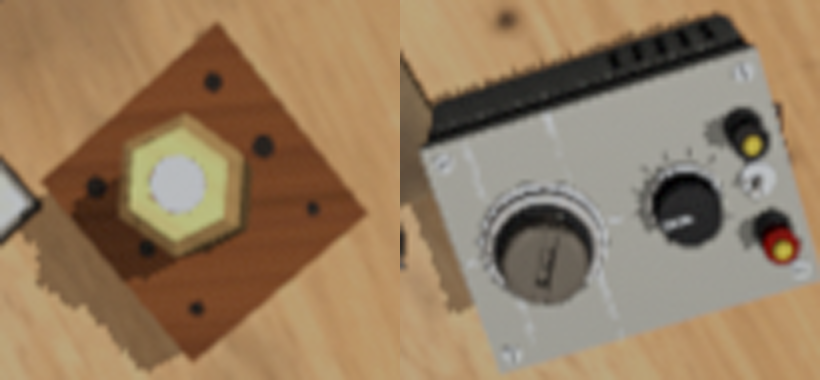

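```bash
python3 jog.py '0 0 0 -0.0975 0.013 0.14 1;0 0 0 -0.0975 0.013 0.14 1;0 0 0 -0.0975 0.013 0.14 1;0 0 0 -0.0975 0.013 0.14 1;0 0 0 -0.0975 0.013 0.14 1' >/dev/null; python3 -c "
from h import *
o,im=snap('w2');print(o['position'])"
python3 jog.py '0 0 0 0.1 0.0 -0.09 1;0 0 0 0.1 0 -0.09 1;0 0 0 0.175 -0.0375 -0.09 1;0 0 0 0.175 -0.0375 -0.09 1;0 0 0 0.175 -0.0375 -0.09 1;0 0 0 0.175 -0.0375 -0.09 1' ; python3 -c "
from h import *
o,im=snap('w3');print(o['position'])
o2,im2=load('w2')
c=np.hstack([im2[110:290,220:420],im[100:280,230:420]]);cv2.imwrite('pics/z2.png',cv2.resize(c,None,fx=2,fy=2,interpolation=cv2.INTER_CUBIC))"
```

```text
[ 0.4696 -0.369   0.1721]
clock: 4.08
position: [0.5191, -0.1989, 0.2623]
ee_rot: [0.86, 0.511, 0.001, 0.0]
ft_force: [0.2, -0.1, -0.0]
grip_width: 0.997
grasp_force: 0.0
[ 0.5191 -0.1989  0.2623]
```

View pics/z2.png

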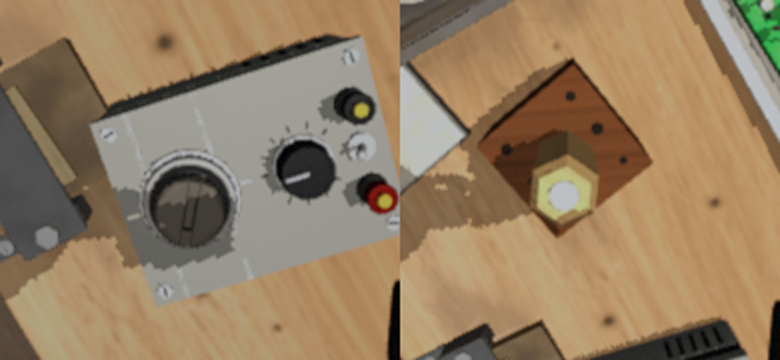

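The zoom shows the carrier at about w2 pixel (313,213), its slot steep in the image, with index lines to either side. The hexagonal handle top is at about w3 pixel (312,198). Measuring both numerically.

Run:
```python
from h import *
def ang(v): return np.degrees(np.arctan2(v[1],v[0]))
o,im=load('w3');hsv=cv2.cvtColor(im,cv2.COLOR_BGR2HSV)
roi=np.zeros(im.shape[:2],np.uint8);roi[165:225,280:345]=255
m=cv2.inRange(hsv,(20,60,140),(40,255,255))&roi
cs=max(cv2.findContours(m,cv2.RETR_EXTERNAL,cv2.CHAIN_APPROX_NONE)[0],key=cv2.contourArea);hull=cv2.convexHull(cs)
W=np.array([plane("wrist",p[0],.157,o)[:2] for p in hull])
(c,r)=cv2.minEnclosingCircle((W*1000).astype(np.float32));print("hex c",np.array(c)/1000,r,"n",len(hull))
poly=cv2.approxPolyDP(hull,2.5,True)[:,0];P=np.array([plane("wrist",p,.157,o)[:2] for p in poly]);print(poly.tolist(),[ (round(ang(P[(i+1)%len(P)]-P[i])%60,1),round(1000*np.linalg.norm(P[(i+1)%len(P)]-P[i]),1)) for i in range(len(P))])
# 6-fold phase by moment of edge directions over the hull
f=np.roll(W,-1,0)-W;L=np.linalg.norm(f,axis=1);t=np.arctan2(f[:,1],f[:,0]);print("edge phase mod60",np.degrees(np.angle((L**2*np.exp(6j*t)).sum()))/6)
Ry=R.from_quat(o["ee_rot"]).as_matrix();print("tool y ang",ang(Ry[:,1]),"tool x",ang(Ry[:,0]))
# rectifier
o,im=load('w2');hsv=cv2.cvtColor(im,cv2.COLOR_BGR2HSV);g=cv2.cvtColor(im,cv2.COLOR_BGR2GRAY)
print(hsv[[213,213,180,160,250],[300,318,300,330,320]],g[213,285:345])
roi=np.zeros(g.shape,np.uint8);roi[120:270,260:425]=255
m=cv2.inRange(hsv,(0,0,60),(179,40,255))&roi
m=cv2.morphologyEx(m,cv2.MORPH_OPEN,np.ones((3,3)))
cs=max(cv2.findContours(m,cv2.RETR_EXTERNAL,cv2.CHAIN_APPROX_NONE)[0],key=cv2.contourArea)[:,0]
W=np.array([plane("wrist",p,.058,o)[:2] for p in cs])*1000
print("rect",cv2.minAreaRect(W.astype(np.float32)))
np.save("pics/rm.npy",m);cv2.imwrite("pics/rm.png",cv2.resize(np.hstack([m[110:290,220:430],g[110:290,220:430]]),None,fx=1.8,fy=1.8))
```

```text
hex c [ 0.5187 -0.1951] 11.497392654418945 n 13
[[314, 183], [325, 191], [324, 204], [306, 209], [298, 203], [299, 188]] [(np.float64(54.9), np.float64(10.5)), (np.float64(57.7), np.float64(10.3)), (np.float64(47.6), np.float64(14.5)), (np.float64(53.3), np.float64(7.8)), (np.float64(57.1), np.float64(11.9)), (np.float64(50.3), np.float64(12.1))]
edge phase mod60 -6.060793391303041
tool y ang -28.56035115691572 tool x 61.43971045126026
[[ 18  44  70]
 [ 17  51  45]
 [ 27  16 158]
 [ 21  16 162]
 [ 26  13 152]] [100  99  99  99 113 125  99  96 100  74  28  22  30  47  62  66  64  61
  61  61  61  65  62  62  62  60  61  49  46  61  63  57  40  42  61  61
  61  62  62  62  62  61  61  61  59  53  41  28  25  42  79 102 114 145
 167 142 152 153 154 153]
rect ((491.3699951171875, -381.965087890625), (82.34381103515625, 109.45050048828125), 79.519287109375)
```

Run:
```python
from h import *
def ang(v): return np.degrees(np.arctan2(v[1],v[0]))
o,im=load('w2');g=cv2.cvtColor(im,cv2.COLOR_BGR2GRAY)
roi=np.zeros(g.shape,np.uint8);cv2.circle(roi,(314,211),24,255,-1)
m=cv2.inRange(g,52,74)&roi
m=cv2.morphologyEx(m,cv2.MORPH_OPEN,np.ones((3,3)))
n,l,s,_=cv2.connectedComponentsWithStats(m);print(s[1:].tolist())
k=1+np.argmax(s[1:,4]);f=(l==k).astype(np.uint8)
hull=cv2.convexHull(cv2.findContours(f,cv2.RETR_EXTERNAL,cv2.CHAIN_APPROX_NONE)[0][0] if False else np.argwhere(f)[:,::-1].astype(np.int32))
W=np.array([plane("wrist",p[0],.078,o)[:2] for p in hull])*1000
e=cv2.fitEllipse(W.astype(np.float32));print("face ellipse mm",e)
e=cv2.fitEllipse(hull)[0]
d=np.zeros_like(g);cv2.circle(d,(round(e[0]),round(e[1])),14,255,-1)
s=cv2.inRange(g,0,53)&d
ys,xs=np.nonzero(s);print("slot px",xs.mean(),ys.mean(),len(xs),"face px",e)
for r in range(198,230):print(r,g[r,300:330].tolist())
X=np.array([plane("wrist",(x,y),.078,o)[:2] for x,y in zip(xs,ys)]);u,w,v=np.linalg.svd(X-X.mean(0));print("slot ang",ang(v[0])%180,X.mean(0),w)
# rect top edges: fit lines
rm=np.load("pics/rm.npy");c=max(cv2.findContours(rm,cv2.RETR_EXTERNAL,cv2.CHAIN_APPROX_NONE)[0],key=cv2.contourArea)
P=cv2.approxPolyDP(cv2.convexHull(c),4,True)[:,0];Q=np.array([plane("wrist",p,.058,o)[:2] for p in P])
print(P.tolist(),Q)
```

```text
[[313, 209, 4, 14, 47], [298, 208, 33, 25, 489]]
face ellipse mm ((464.56341552734375, -379.2133483886719), (20.65386390686035, 25.088411331176758), 64.98971557617188)
slot px 315.34343434343435 221.45454545454547 99 face px (314.8736572265625, 218.80455017089844)
198 [73, 43, 33, 31, 26, 26, 22, 23, 22, 21, 22, 26, 25, 30, 32, 32, 39, 38, 37, 38, 47, 65, 64, 45, 37, 40, 38, 40, 61, 103]
199 [47, 29, 26, 26, 26, 21, 20, 20, 25, 29, 38, 36, 40, 48, 49, 41, 44, 44, 43, 41, 39, 44, 45, 30, 32, 38, 40, 40, 37, 57]
200 [31, 22, 24, 24, 22, 24, 34, 45, 49, 52, 55, 58, 63, 65, 66, 61, 60, 53, 46, 43, 47, 51, 36, 26, 22, 28, 36, 40, 38, 37]
201 [26, 26, 23, 19, 21, 36, 54, 70, 80, 80, 81, 87, 89, 87, 82, 87, 88, 81, 78, 73, 64, 63, 50, 42, 38, 38, 31, 37, 39, 38]
202 [23, 23, 30, 40, 43, 58, 77, 90, 97, 99, 100, 101, 100, 94, 89, 99, 100, 99, 99, 91, 79, 85, 78, 67, 57, 46, 31, 29, 40, 42]
203 [22, 23, 39, 60, 70, 82, 92, 101, 104, 103, 102, 100, 98, 94, 86, 99, 99, 99, 100, 93, 83, 98, 97, 91, 81, 69, 60, 41, 39, 40]
204 [24, 39, 58, 74, 87, 95, 99, 102, 103, 100, 99, 98, 99, 92, 84, 97, 99
[... 2689 characters left out ...]
 53, 48, 52]
226 [71, 52, 53, 54, 57, 59, 61, 61, 62, 57, 53, 60, 61, 59, 57, 53, 52, 60, 61, 61, 61, 61, 61, 59, 59, 57, 54, 50, 49, 71]
227 [91, 57, 49, 52, 55, 60, 60, 61, 59, 58, 53, 61, 62, 62, 62, 58, 53, 60, 61, 61, 60, 60, 59, 58, 55, 53, 51, 54, 72, 94]
228 [94, 78, 57, 51, 53, 57, 59, 60, 61, 55, 52, 59, 61, 58, 58, 54, 56, 60, 60, 59, 61, 59, 56, 54, 54, 51, 54, 71, 94, 104]
229 [91, 88, 77, 64, 52, 52, 56, 59, 60, 56, 54, 60, 60, 60, 58, 53, 56, 59, 59, 61, 60, 55, 55, 52, 52, 52, 65, 79, 90, 89]
slot ang 65.50093142900091 [ 0.4639 -0.3812] [0.0501 0.0303]
[[400, 129], [424, 224], [298, 262], [265, 172]] [[ 0.5519 -0.3529]
 [ 0.5375 -0.4311]
 [ 0.4309 -0.4118]
 [ 0.4455 -0.3327]]
```

View pics/rm.png

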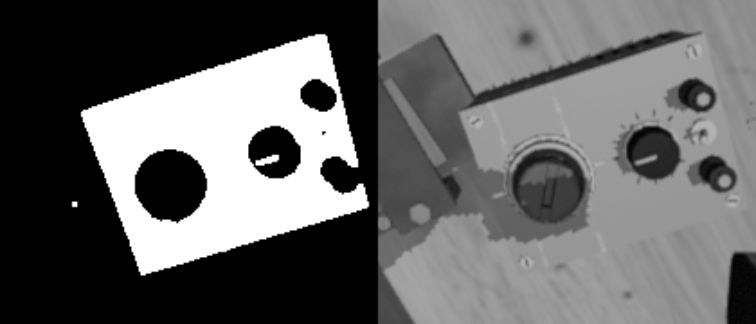

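Run:
```python
from h import *
def ang(v): return np.degrees(np.arctan2(v[1],v[0]))
o,im=load('w2');g=cv2.cvtColor(im,cv2.COLOR_BGR2GRAY);hsv=cv2.cvtColor(im,cv2.COLOR_BGR2HSV)
roi=np.zeros(g.shape,np.uint8);cv2.circle(roi,(314,214),26,255,-1)
m=((hsv[...,1]>28)&(g>46)&(roi>0)).astype(np.uint8)
m=cv2.morphologyEx(m,cv2.MORPH_OPEN,np.ones((3,3)));m=cv2.morphologyEx(m,cv2.MORPH_CLOSE,np.ones((5,5)))
n,l,s,_=cv2.connectedComponentsWithStats(m);k=1+np.argmax(s[1:,4]);print(s[k])
hull=cv2.convexHull(np.argwhere(l==k)[:,::-1].astype(np.int32))
W=np.array([plane("wrist",p[0],.078,o)[:2] for p in hull])*1000
print("face ellipse mm",cv2.fitEllipse(W.astype(np.float32)), cv2.minEnclosingCircle(W.astype(np.float32)))
# slot edges read off rows: left and right dark minima
L=[(314.2,204),(312.6,213),(312.1,217),(311.1,221)];Rr=[(319.9,204),(317.4,213),(317.1,217),(316.1,221)]
for q in(L,Rr):
    a,b=[plane("wrist",p,.078,o)[:2] for p in(q[0],q[-1])];print("edge ang",ang(a-b))
def line(q):
    v=np.polyfit([p[1] for p in q],[p[0] for p in q],1);return v
for q in (L,Rr):
    v=line(q);a,b=[plane("wrist",(np.polyval(v,r),r),.078,o)[:2] for r in(202,224)];print(ang(a-b),(a+b)/2,np.linalg.norm(a-b))
# rectifier centre and axis from corners
Q=np.array([[ .5519,-.3529],[.5375,-.4311],[.4309,-.4118],[.4455,-.3327]])
print("rc",Q.mean(0),ang(Q[0]-Q[3]),ang(Q[1]-Q[2]),ang(Q[0]-Q[1])-90,ang(Q[3]-Q[2])-90)
for p in((286.5,218),(342.5,201.5)):print("idx",plane("wrist",p,.058,o)[:2])
```

```text
[298 200  34  33 907]
face ellipse mm ((465.2080993652344, -377.0242614746094), (25.530691146850586, 26.291301727294922), 152.5592041015625) ((465.2975158691406, -377.00860595703125), 13.246173858642578)
edge ang 51.61104237326966
edge ang 49.66802248746093
51.89839984785747 [ 0.4653 -0.3744] 0.017359129920052167
49.89852142507418 [ 0.4686 -0.3762] 0.0174736281617371
rc [ 0.4914 -0.3821] -10.74965114955066 -10.262272003713928 -10.433745642783819 -10.45775377931406
idx [ 0.4416 -0.3734]
idx [ 0.4878 -0.3827]
```

```bash
python3 jog.py '0 0 0.13 0.0024 -0.0017 0 1;0 0 0.13 0.0024 -0.0017 0.05 1;0 0 0.13 0.0024 -0.0017 0.1 1;0 0 0.13 0.0024 -0.0017 0.14 1;0 0 0.13 0.0024 -0.0017 0.159 1;0 0 0.13 0.0024 -0.0017 0.159 1;0 0 0.13 0.0024 -0.0017 0.159 0.7;0 0 0.13 0.0024 -0.0017 0.159 0.5;0 0 0.13 0.0024 -0.0017 0.159 0.4;0 0 0.13 0.0024 -0.0017 0.159 0.3;0 0 0.13 0.0024 -0.0017 0.159 0.2;0 0 0.13 0.0024 -0.0017 0.159 0;0 0 0.13 0.0024 -0.0017 0.159 0;0 0 0.13 0.0024 -0.0017 0.159 0;0 0 0.13 0.0024 -0.0017 0.159 0;0 0 0.13 0.0024 -0.0017 0.159 0' 80; python3 -c "
from h import *
o=manip.get_obs();print(o['position'],o['joint_pos'],o['torque'],o['ft_force'])"
```

```text
clock: 6.12
position: [0.5189, -0.1958, 0.103]
ee_rot: [0.891, 0.454, 0.001, 0.0]
ft_force: [-2.0, 0.5, 7.2]
grip_width: 0.295
grasp_force: 78.0
[ 0.5189 -0.1958  0.103 ] [-0.3409  0.3481  0.7387  1.834  -0.267   1.0601 -0.1291] [0.1727 0.3088 0.0035] [-2.0164  0.5254  7.1647]
```

```bash
python3 jog.py '0 0 0 0 0 -0.03 0;0 0 0 0 0 -0.08 0;0 0 0 0 0 -0.13 0;0 0 0 0 0 -0.15 0;0 0 0 0 0 -0.15 0;0 0 0 0 0 -0.15 0' ; python3 -c "
from h import *
o,im=snap('w4');print(o['position'],o['ft_force'],o['torque']);s=manip.camera('side');c=manip.camera('scene');cv2.imwrite('pics/s4.png',s);cv2.imwrite('pics/c4.png',c)
x=o['position'];Z=R.from_quat(o['ee_rot']).as_matrix()[:,2]
for d in(.075,.085,.095): print(proj('wrist',x+d*Z,o),proj('side',x+d*Z),proj('scene',x+d*Z))
def crop(im,p,r,k):
    u,v=int(p[0]),int(p[1]);return cv2.resize(im[v-r:v+r,u-r:u+r],(k,k),interpolation=cv2.INTER_CUBIC)
p=x+.07*Z
cv2.imwrite('pics/z4.png',np.hstack([crop(im,(314,195),60,400),crop(s,proj('side',p),30,400)]))"
```

```text
clock: 6.88
position: [0.5179, -0.1954, 0.2509]
ee_rot: [0.891, 0.454, -0.001, -0.001]
ft_force: [0.6, 0.8, -1.2]
grip_width: 0.287
grasp_force: 79.0
[ 0.5179 -0.1954  0.2509] [ 0.6323  0.841  -1.2213] [ 0.0244 -0.0162 -0.0501]
[314.5591 211.8179] [315.9724 135.6411] [274.213  152.0352]
[314.5615 207.6784] [315.9978 140.4003] [274.5804 155.3741]
[314.5637 203.864 ] [316.0231 145.125 ] [274.942  158.6596]
```

View pics/z4.png

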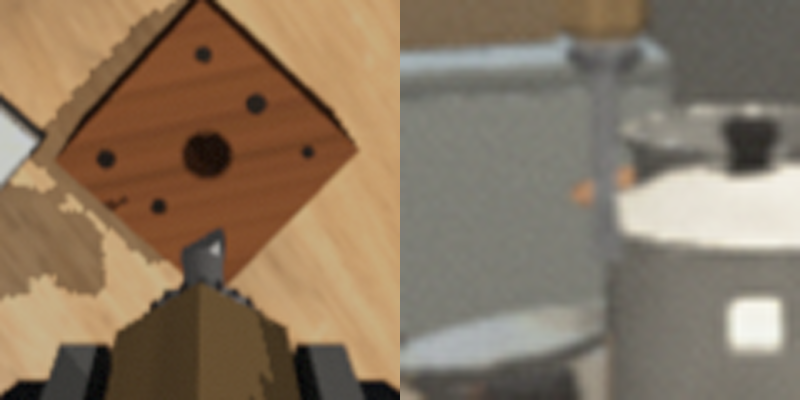

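The wrist crop shows the blade tip below the handle at about w4 pixel (315,206). Its edge runs from lower left to upper right, so the blade's width is about 30° from tool y. The side crop puts the tip about 89 mm below the TCP. I'll check the edge direction on a mask, then move over the holder.

```bash
python3 -c "
from h import *
o,im=load('w4');h=cv2.cvtColor(im,cv2.COLOR_BGR2HSV);g=cv2.cvtColor(im,cv2.COLOR_BGR2GRAY)
print(h[198:222,306:326,1])
print(g[198:222,306:326])
print(R.from_quat(o['ee_rot']).as_matrix())"
python3 jog.py '0 0 -0.986 -0.178 0.064 0 0;0 0 -0.986 -0.178 0.064 0 0;0 0 -0.986 -0.178 0.064 0 0;0 0 -0.986 -0.178 0.064 0 0;0 0 -0.986 -0.178 0.064 0 0;0 0 -0.986 -0.178 0.064 0.03 0;0 0 -0.986 -0.178 0.064 0.06 0;0 0 -0.986 -0.178 0.064 0.06 0;0 0 -0.986 -0.178 0.064 0.06 0;0 0 -0.986 -0.178 0.064 0.06 0'
python3 -c "
from h import *
o,im=snap('w5');print(o['position'],o['ft_force'],o['torque'],o['joint_pos']);Rm=R.from_quat(o['ee_rot']).as_matrix();print(Rm)
x=o['position']
for d in (.086,.092):print('tip',proj('wrist',x+d*Rm[:,2],o))
print('slot',proj('wrist',(.4652,-.377,.078),o))
s=manip.camera('side');cv2.imwrite('pics/s5.png',s)
p=proj('side',x+.085*Rm[:,2]);print(p,proj('side',(.4652,-.377,.078)));u,v=map(int,p)
a=cv2.resize(im[150:250,265:365],(500,500),interpolation=cv2.INTER_CUBIC);b=cv2.resize(s[v-50:v+50,u-30:u+30],(300,500),interpolation=cv2.INTER_CUBIC);cv2.imwrite('pics/z5.png',np.hstack([a,b]))"
```

```text
[[169 167 170 168 170 168 169 171 171 169 169 169 173 174 170 168 169 170
  168 170]
 [170 169 175 169 171 169 170 169 171 169 171 172 167 170 170 171 170 170
  167 169]
 [167 169 166 170 168 170 172 167 169 166 167 165 170 169 174 166 169 170
  169 169]
 [172 167 171 170 167 167 170 170 169 169 172 173 169 171 172 173 168 169
  171 171]
 [168 168 169 171 169 173 169 167 169 169 171 173 173 173 162 169 169 169
  169 167]
 [171 171 169 172 171 170 167 170 171 173 169 163 149 137 134 168 169 174
  169 167]
 [169 168 173 169 169 171 171 177 173 162 148 126  84  36  85 153 168 169
  170 171]
 [167 171 174 172 172 173 173 165 156 141  86  30  14   5  50 135 171 171
  169 168]
 [172 170 169 173 169 167 165 150 115  79  22   9   9   9  21 120 171 169
  166 171]
 [166 173 167 168 165 153 134  85  26  18   9   9  13   8  12 120 173 171
  171 169]
 [171 167 166 154 140  85  38  13   9  13  16  15  14  10  17 116 171 169
  167 169]
 [174 169 152  99  53  18  13  12  12  14  14  12  11  10  15  99 167 175
  167 172]
 [168 165 126  35  14   9  12  14  10  12  11  12  10   9  14 103 168 169
  172 
[... 2839 characters left out ...]
8  60  70  72  74  75  62  42  58  87 114 139
  148 152]
 [137 109  49  37  49  57  58  66  78  82  81  82  70  46  61  93 109 113
  114 133]]
[[ 0.5882  0.8087 -0.0018]
 [ 0.8087 -0.5882  0.0005]
 [-0.0007 -0.0018 -1.    ]]
clock: 8.28
position: [0.466, -0.3778, 0.1935]
ee_rot: [0.57, 0.821, 0.0, 0.001]
ft_force: [0.5, -0.1, -1.5]
grip_width: 0.293
grasp_force: 78.9
[ 0.466  -0.3778  0.1935] [ 0.4556 -0.148  -1.483 ] [-0.0557 -0.0069  0.0286] [ 0.0359  0.3502  0.7145  1.6172 -0.2386  1.2618  1.1499]
[[-0.3494  0.937   0.0015]
 [ 0.937   0.3494 -0.0009]
 [-0.0013  0.0011 -1.    ]]
tip [313.2223 207.0299]
tip [313.255  204.7381]
slot [312.6308 195.2995]
[315.0989 198.1308] [314.6061 214.2063]
```

View pics/z5.png

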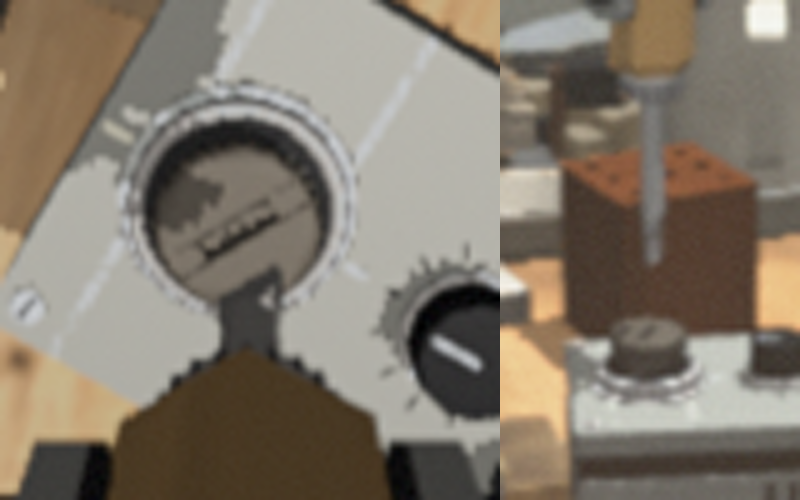

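The crop shows the blade edge (crop 222,303 → 275,267) parallel to the slot (205,245 → 278,208) within a few degrees and just above it. The side crop shows the tip roughly 25 mm above the carrier. Now lowering to a few mm above it and measuring again.

```bash
python3 jog.py '0 0 0 0.001 -0.001 0.009 0;0 0 0 0.001 -0.001 0.018 0;0 0 0 0.001 -0.001 0.018 0;0 0 0 0.001 -0.001 0.018 0'
python3 -c "
from h import *
o,im=snap('w6');print(o['position'],o['ft_force'])
x=o['position'];Rm=R.from_quat(o['ee_rot']).as_matrix()
for d in (.086,.091):print('tip',proj('wrist',x+d*Rm[:,2],o),proj('side',x+d*Rm[:,2]))
print('slot',proj('wrist',(.4652,-.377,.078),o),proj('side',(.4652,-.377,.078)))
s=manip.camera('side');cv2.imwrite('pics/s6.png',s)
a=cv2.resize(im[165:235,280:350],(560,560),interpolation=cv2.INTER_CUBIC);b=cv2.resize(s[170:240,300:330],(240,560),interpolation=cv2.INTER_CUBIC);cv2.imwrite('pics/z6.png',np.hstack([a,b]))"
```

```text
clock: 8.88
position: [0.4642, -0.3768, 0.1742]
ee_rot: [0.57, 0.821, -0.0, -0.0]
ft_force: [0.7, -0.0, -1.0]
grip_width: 0.291
grasp_force: 78.9
[ 0.4642 -0.3768  0.1742] [ 0.7142 -0.0075 -1.0493]
tip [313.2212 207.0284] [313.9926 208.8367]
tip [313.2486 205.1109] [314.0168 211.4724]
slot [314.4133 203.8707] [314.6061 214.2063]
```

View pics/z6.png

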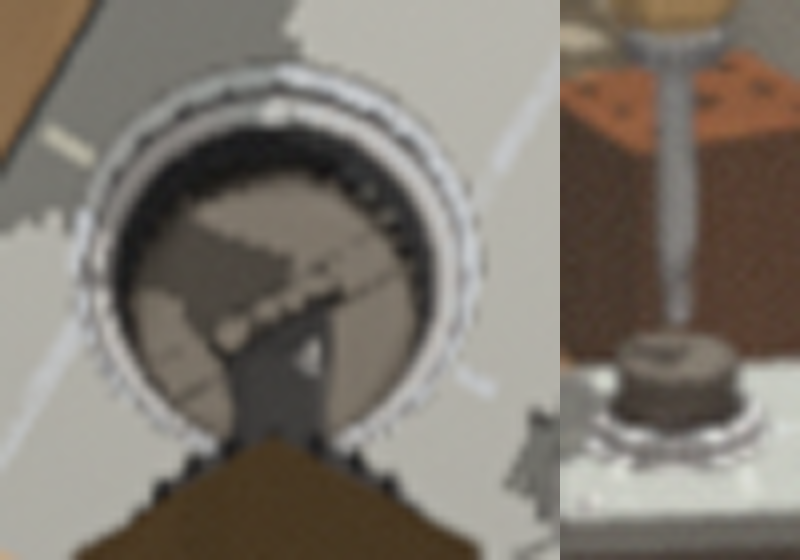

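The blade edge (crop 235,355 → 328,300, mid 281,328) lies over the slot (mid 275,315) and parallel within about 2°. The side crop shows roughly 7 mm of gap. Allowing for parallax it is within 0.7 mm, so I correct that and go down gently.

```bash
python3 jog.py '0 0 0 -0.0004 -0.0004 0.003 0;0 0 0 -0.0004 -0.0004 0.005 0;0 0 0 -0.0004 -0.0004 0.006 0;0 0 0 -0.0004 -0.0004 0.007 0;0 0 0 -0.0004 -0.0004 0.008 0;0 0 0 -0.0004 -0.0004 0.008 0';python3 jog.py '0 0 0 0 0 0.001 0;0 0 0 0 0 0.002 0;0 0 0 0 0 0.002 0'
```

```text
clock: 9.72
position: [0.464, -0.3772, 0.1662]
ee_rot: [0.57, 0.821, 0.0, -0.0]
ft_force: [0.8, -0.1, -2.2]
grip_width: 0.294
grasp_force: 78.9
clock: 10.1
position: [0.4639, -0.3772, 0.1642]
ee_rot: [0.57, 0.821, 0.0, -0.0]
ft_force: [-0.1, -0.0, -1.9]
grip_width: 0.293
grasp_force: 78.9
```

```bash
for i in 1 2 3; do python3 jog.py '0 0 0 0 0 0.001 0;0 0 0 0 0 0.001 0' | egrep 'posi|ft_f'; done
```

```text
position: [0.464, -0.3772, 0.1632]
ft_force: [0.0, 0.4, -1.7]
position: [0.464, -0.3773, 0.1622]
ft_force: [-0.5, 0.7, -1.7]
position: [0.4641, -0.3774, 0.1615]
ft_force: [0.1, -0.8, 1.2]
```

```bash
for i in 1 2 3 4; do python3 jog.py '0 0 0 0 0 0.001 0;0 0 0 0 0 0.001 0' | egrep 'posi|ft_f'; done; python3 -c "
from h import *
o,im=snap('w7');print(o['torque'])"
```

```text
position: [0.4642, -0.3774, 0.1605]
ft_force: [0.0, 0.9, 3.8]
position: [0.4642, -0.3775, 0.1595]
ft_force: [-0.0, 0.5, 6.3]
position: [0.4643, -0.3776, 0.1588]
ft_force: [0.0, -0.1, 7.0]
position: [0.4645, -0.3777, 0.158]
ft_force: [-0.5, -0.1, 8.0]
[-0.0226 -0.0563  0.0431]
```

```bash
for i in 1 2 3; do python3 jog.py '0 0 0 0 0 0.0006 0;0 0 0 0 0 0.0006 0' | egrep 'posi|ft_f'; done
```

```text
position: [0.4645, -0.3778, 0.1577]
ft_force: [-0.8, 1.1, 8.9]
position: [0.4646, -0.378, 0.1574]
ft_force: [-1.0, 1.4, 12.8]
position: [0.4647, -0.378, 0.1572]
ft_force: [-1.8, 1.6, 15.8]
```

```bash
python3 jog.py '0 0 0 0 0 -0.0006 0;0 0 0.05 0 0 -0.0006 0;0 0 0.1 0 0 -0.0006 0;0 0 0.15 0 0 -0.0006 0;0 0 0.2 0 0 -0.0006 0;0 0 0.2 0 0 -0.0006 0'; python3 -c "
from h import *
o=manip.get_obs();print(o['torque'],o['ft_force'])"
```

```text
clock: 13.4
position: [0.4648, -0.3777, 0.1573]
ee_rot: [0.65, 0.76, 0.0, 0.001]
ft_force: [-0.3, 1.7, 12.2]
grip_width: 0.293
grasp_force: 80.6
[0.3413 0.1533 0.0329] [-0.2978  1.7247 12.2354]
```

```bash
for i in 1 2; do python3 jog.py '0 0 0.06 0 0 0 0;0 0 0.12 0 0 0 0;0 0 0.18 0 0 0 0;0 0 0.24 0 0 0 0;0 0 0.3 0 0 0 0;0 0 0.3 0 0 0 0' | egrep 'posi|ft_f|ee'; python3 -c "
from h import *
o=manip.get_obs();print(o['torque'])"; done
```

```text
position: [0.4649, -0.3777, 0.1573]
ee_rot: [0.756, 0.655, 0.001, 0.001]
ft_force: [0.4, 0.8, 11.8]
[ 0.1749 -0.1746  0.0549]
position: [0.465, -0.3779, 0.1573]
ee_rot: [0.845, 0.534, 0.001, 0.001]
ft_force: [0.8, 1.0, 11.0]
[-0.0011 -0.2504  0.0232]
```

```bash
python3 jog.py '0 0 0.05 0 0 0 0;0 0 0.1 0 0 0 0;0 0 0.15 0 0 0 0;0 0 0.2 0 0 0 0;0 0 0.25 0 0 0 0;0 0 0.25 0 0 0 0' | egrep 'posi|ft_f|ee'; python3 -c "
from h import *
o,im=snap('w8');print(o['torque']);q=o['ee_rot'];print('tool x ang',2*np.degrees(np.arctan2(q[1],q[0])))
cv2.imwrite('pics/z8.png',cv2.resize(im[155:235,270:360],(720,640))[:600,:])"
```

```text
position: [0.465, -0.378, 0.1573]
ee_rot: [0.905, 0.425, 0.001, 0.001]
ft_force: [0.2, -0.3, 11.1]
[-0.0964 -0.308  -0.0159]
tool x ang 50.26152021433903
```

View pics/z8.png

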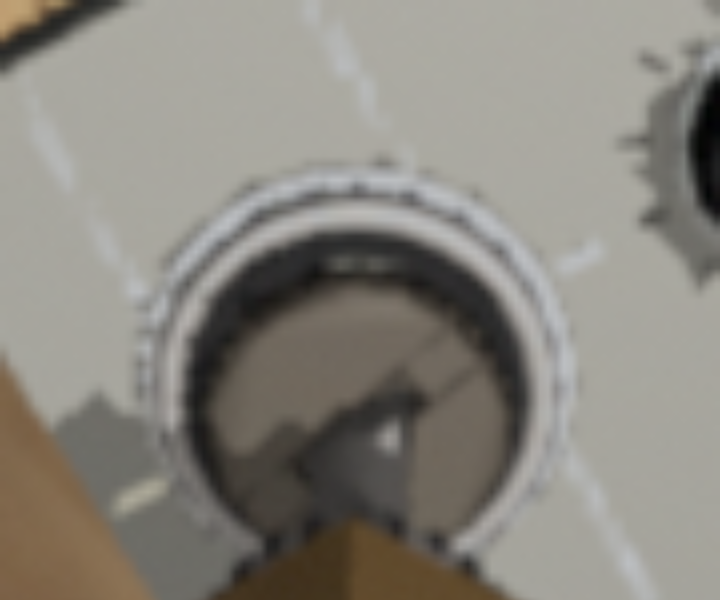

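The index lines are at crop (140,497) and (580,257). The face marks in line with the slot run up right of the blade, from about (415,390) to (470,345), so the carrier is still several degrees short. Measuring it properly.

```bash
python3 -c "
from h import *
def ang(a,b): v=b-a;return np.degrees(np.arctan2(v[1],v[0]))
o,im=load('w8');g=cv2.cvtColor(im,cv2.COLOR_BGR2GRAY)
print('rows 190-210, cols 318-336');print(g[190:212,318:336])
print('left: rows 205-222 cols 294-312');print(g[203:222,294:312])
pa=plane('wrist',(270+140/8,155+497/8),.058,o);pb=plane('wrist',(270+580/8,155+257/8),.058,o)
print('index',ang(pa[:2],pb[:2]),pa,pb)"
```

```text
rows 190-210, cols 318-336
[[ 53  50  43  29  26  31  39  45  47  43  43  48  93 147 178 183 163 131]
 [ 83  81  74  51  41  40  38  38  40  45  44  43  48  94 149 181 180 142]
 [110 110 102  80  62  55  45  32  36  41  45  45  42  56 111 164 183 170]
 [119 119 114 104  91  72  58  48  50  41  40  41  45  47  84 139 174 181]
 [115 114 116 114 108  99  84  67  64  48  36  35  44  42  58 107 158 181]
 [109 110 110 109 109 108 101  85  73  49  46  41  41  45  46  80 135 171]
 [105 105 106 106 107 104  96  91  89  66  55  60  43  40  43  56 105 155]
 [107 107 107 107 103  96  92  98 103  89  64  60  38  33  45  46  80 137]
 [105 106 105 104  99  97  99 106 107 101  85  61  40  34  41  46  64 117]
 [106 106 103 100 102 106 105 106 106 106 102  83  61  51  40  44  54 105]
 [104  97  93 101 107 106 106 107 106 106 101  89  78  62  38  39  48  93]
 [ 94  80  80  99 107 106 106 105 103  95  89  91  88  65  41  36  43  83]
 [ 78  73  79  86 100 106 106 102  92  86  92 102 101  78  54  50  43  71]
 [ 73  71  72  68  81  99 101  93  86  94 104 106 104  93  65  51  44  64]
 [ 61  54  53  46  54  
[... 1412 characters left out ...]
8  35  47  51  53  58]
 [104  72  36  39  57  64  67  67  66  66  63  61  59  40  37  49  54  56]
 [115  91  48  38  53  65  66  62  63  65  66  66  65  56  48  50  53  55]
 [112 106  75  39  49  60  59  58  65  66  66  67  66  65  56  50  54  54]
 [106 115  98  63  45  51  52  61  66  66  66  65  67  63  59  56  54  55]
 [119 118 113  90  60  40  49  64  67  67  67  68  65  60  55  52  54  55]
 [122 123 114 112  90  57  43  58  63  66  66  65  59  54  48  43  49  55]
 [111 117 105 110 111  92  64  53  58  65  61  58  59  52  35  32  44  53]
 [106 102  99 103 115 110  97  77  55  53  48  50  58  52  33  37  49  55]]
index -10.22485404224778 [ 0.4418 -0.374   0.058 ] [ 0.4886 -0.3824  0.058 ]
```

```bash
python3 -c "
from h import *
o,im=load('w8')
def A(p,q):
    v=plane('wrist',q,.0733,o)-plane('wrist',p,.0733,o);return np.degrees(np.arctan2(v[1],v[0]))
print(A((325,204),(330,200.2)),A((320,200),(325.4,196)),A((300,217.5),(322.5,198.3)))
# automatic: sub-pixel minima per row along the two right-hand lines
g=cv2.cvtColor(im,cv2.COLOR_BGR2GRAY).astype(float)
for f in (lambda r:327-(r-202)*1.2,lambda r:324-(r-197)*1.2):
    P=[]
    for r in range(196,205):
        c=f(r)
        cols=np.arange(round(c)-2,round(c)+3);w=np.clip(103-g[r,cols],0,None)
        if w.sum()>8 and w.argmax() in(1,2,3):P.append(((w*cols).sum()/w.sum(),r))
    P=np.array(P);print(P.tolist());k=np.polyfit(P[:,1],P[:,0],1);print(A((np.polyval(k,204),204),(np.polyval(k,196),196)))
"
```

```text
-1.252813100073175 -2.144904685757326 1.8597723266623614
[[331.7931034482759, 198.0], [331.4194915254237, 199.0], [327.0, 202.0], [325.86842105263156, 203.0]]
-0.06399451452737785
[[323.9130434782609, 197.0], [323.0, 198.0], [319.77777777777777, 200.0], [319.3728813559322, 201.0], [318.73333333333335, 202.0]]
3.582848425334603
```

```bash
python3 jog.py '0 0 0.06 0 0 0 0;0 0 0.12 0 0 0 0;0 0 0.17 0 0 0 0;0 0 0.17 0 0 0 0' | egrep 'posi|ft_f|ee'; python3 -c "
from h import *
o,im=snap('w9');q=o['ee_rot'];print(o['torque'],'tool x ang',2*np.degrees(np.arctan2(q[1],q[0])))
g=cv2.cvtColor(im,cv2.COLOR_BGR2GRAY);print(g[190:214,316:337]);print(proj('wrist',(.4416,-.3735,.058),o),proj('wrist',(.4884,-.3823,.058),o))
"
```

```text
position: [0.4649, -0.3781, 0.1573]
ee_rot: [0.938, 0.346, 0.001, 0.001]
ft_force: [0.9, 0.2, 10.6]
[-0.1655 -0.2304  0.0143] tool x ang 40.520078370115016
[[ 57  52  49  46  42  31  24  31  40  44  45  44  44  54  92 138 169 181
  166 147 174]
 [ 87  83  79  80  72  50  39  38  36  38  40  42  44  45  56  93 139 173
  180 159 144]
 [110 109 108 107  99  78  61  52  41  30  32  38  43  44  42  51 103 155
  177 174 130]
 [117 116 118 116 112 103  87  72  57  46  48  42  39  42  42  43  76 127
  163 178 154]
 [112 113 113 111 113 111 106  95  82  68  63  53  46  35  44  42  54  90
  138 173 174]
 [108 107 107 107 107 107 106 105  97  85  76  52  47  35  41  43  44  60
  112 163 177]
 [104 103 103 104 102 103 102 101  92  90  90  63  47  55  50  42  44  53
   98 149 174]
 [102 102 102 104 104 103 100  90  85  94 100  86  60  60  45  33  41  47
   76 130 166]
 [102 103 103 103 104 103  94  87  93 101 103  99  81  54  40  33  38  42
   57 107 157]
 [103 102 104 103 102 101  98  98 101 104 104 104  99  82  63  53  46  42
   48  95 150]
 [103 103 103  98  95 102 103 103 103 104 104 102 101 
[... 532 characters left out ...]
2 103 102 101  90  66
   49  57 114]
 [ 49  55  74  86  59  62  89 100 103 103 102 102 102 103 102 100  91  68
   49  68 124]
 [ 59  80 114 121  68  72 101 103 102 103 101 103 103 102 101  99  89  62
   42  76 134]
 [ 79 115 146 137  77  75 102 102 103 102 102 101 102 102 100  98  89  59
   46  91 147]
 [ 87 117 146 132  80  80 102 102 102 101 101 102 101 100  98  96  87  61
   56 106 159]
 [ 80  91 109 111  83  85 101 101 101 101 101 102 102 101  98  94  85  62
   69 123 165]
 [ 79  81  83  84  82  87 101 102 102 102 101 101 102 102  96  92  81  62
   92 144 167]
 [ 80  81  81  82  81  90 102 102 101 102 102 101 101 100  95  87  72  70
  120 163 167]]
[290.0772 220.8155] [339.3833 182.5639]
```

The carrier's marks now line up with the index lines (about 38° in the image for both). I unwind slightly within the slot's slack and ease up slowly.

```bash
python3 jog.py '0 0 -0.04 0 0 0 0;0 0 -0.07 0 0 0 0;0 0 -0.07 0 0 -0.001 0;0 0 -0.07 0 0 -0.002 0;0 0 -0.07 0 0 -0.003 0;0 0 -0.07 0 0 -0.004 0;0 0 -0.07 0 0 -0.004 0' | egrep 'posi|ft_f|ee';python3 jog.py '0 0 0 0 0 -0.001 0;0 0 0 0 0 -0.002 0;0 0 0 0 0 -0.003 0;0 0 0 0 0 -0.004 0;0 0 0 0 0 -0.004 0' | egrep 'posi|ft_f|ee'; python3 jog.py '0 0 0 0 0 -0.005 0;0 0 0 0 0 -0.01 0;0 0 0 0 0 -0.02 0;0 0 0 0 0 -0.035 0;0 0 0 0 0 -0.035 0;0 0 0 0 0 -0.035 0' | egrep 'clock|posi|ft_f|ee'; python3 -c "
from h import *
o,im=snap('w10');s=manip.camera('side')
print(proj('wrist',(.465,-.3775,.076),o))
def crop(im,p,r):
    u,v=map(int,p);return cv2.resize(im[v-r:v+r,u-r:u+r],(400,400),interpolation=cv2.INTER_CUBIC)
cv2.imwrite('pics/z10.png',np.hstack([crop(im,proj('wrist',(.465,-.3775,.076),o),32),crop(s,proj('side',(.465,-.3775,.076)),32)]))"
```

```text
position: [0.4642, -0.3773, 0.1601]
ee_rot: [0.925, 0.379, 0.0, 0.0]
ft_force: [0.8, -0.6, 3.4]
position: [0.4639, -0.3772, 0.164]
ee_rot: [0.925, 0.379, -0.0, -0.0]
ft_force: [-0.4, -0.0, -0.5]
clock: 18.5
position: [0.464, -0.3772, 0.199]
ee_rot: [0.925, 0.379, 0.0, -0.0]
ft_force: [-0.6, -0.1, -1.7]
[315.884  193.9999]
```

View pics/z10.png

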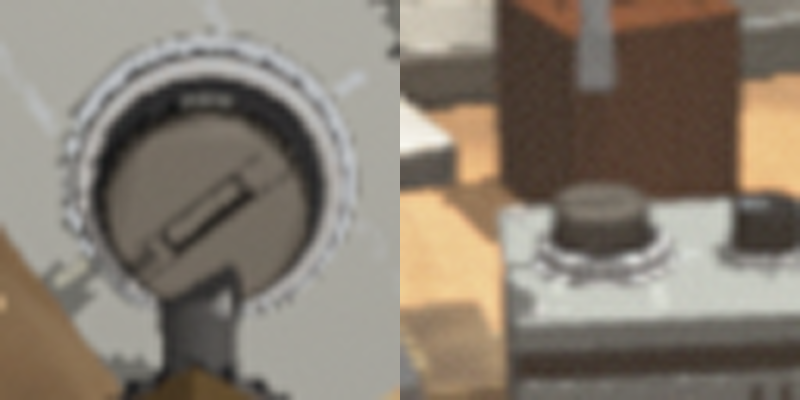

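The wrist crop shows the free slot (165,245 → 250,185) in line with the index lines (70,275 → 355,80). The side crop shows the face about 10 mm above the rim, so the carrier is locked. Next I locate the hole for the return.

```bash
python3 -c "
from h import *
o,im=load('w4');g=cv2.cvtColor(im,cv2.COLOR_BGR2GRAY)
r=np.zeros_like(g);cv2.circle(r,(316,181),12,255,-1);m=cv2.inRange(g,0,45)&r
ys,xs=np.nonzero(m);print(xs.mean(),ys.mean(),len(xs))
h=plane('wrist',(xs.mean(),ys.mean()),.074,o);print('hole',h)
print('tcp at lift',o['position'])
o=manip.get_obs();print(totool(h-o['position'],o),totool(np.array([.5187,-.1958,.26])-o['position'],o))"
```

```text
315.6845637583893 180.94630872483222 149
hole [ 0.5184 -0.1958  0.074 ]
tcp at lift [ 0.5179 -0.1954  0.2509]
[ 0.1661 -0.0908  0.1247] [ 0.1663 -0.0907 -0.0613]
```

```bash
python3 jog.py '0 0 0 0.05 -0.025 -0.03 0;0 0 0 0.1 -0.055 -0.03 0;0 0 0 0.15 -0.08 -0.03 0;0 0 0 0.166 -0.0915 -0.03 0;0 0 0 0.166 -0.0915 -0.01 0;0 0 0 0.166 -0.0915 0.01 0;0 0 0 0.166 -0.0915 0.02 0;0 0 0 0.166 -0.0915 0.02 0;0 0 0 0.166 -0.0915 0.02 0' | egrep 'posi|ft_f|ee'; python3 -c "
from h import *
o,im=snap('w11');print(o['position'],proj('wrist',(.5184,-.1958,.074),o))
g=cv2.cvtColor(im,cv2.COLOR_BGR2GRAY);h=cv2.cvtColor(im,cv2.COLOR_BGR2HSV)
print(h[186:216:1,300:332,1])"
```

```text
position: [0.5183, -0.1959, 0.1797]
ee_rot: [0.925, 0.379, 0.0, 0.0]
ft_force: [-0.7, 0.2, -1.0]
[ 0.5183 -0.1959  0.1797] [314.6821 199.908 ]
[[168 167 165 169 171 172 169 171 173 173 169 169 174 174 172 168 168 169
  175 172 169 169 170 169 171 166 173 173 173 173 173 169]
 [174 171 173 166 170 169 170 171 165 172 174 173 176 170 170 169 168 168
  173 169 171 176 168 173 173 171 173 173 173 171 164 173]
 [173 163 167 169 171 173 171 171 169 170 170 171 171 171 169 177 176 171
  170 169 173 166 173 165 171 170 169 173 172 171 169 165]
 [168 167 167 173 164 169 172 170 175 171 168 170 173 175 171 174 166 171
  169 171 167 171 172 172 173 171 169 170 171 169 172 170]
 [167 169 173 171 169 171 171 169 174 174 171 170 175 171 169 174 174 173
  173 173 171 175 171 173 169 171 171 171 172 171 165 167]
 [171 174 168 171 175 167 170 174 169 168 170 174 172 179 198 169 174 180
  180 169 175 173 169 171 170 170 169 169 166 167 164 171]
 [172 171 167 171 174 172 171 170 170 168 172 181 177 170 143 206 214 163
  188 171 177 167 174 170 169 175 169 169 169 171 167 169]
 [166 171 170 171 167 171 
[... 2333 characters left out ...]
1 169 168 166 170 169 171 169 173]
 [175 172 167 178 170 177 170 158 110  13  17  16  15  13  13  15  14   8
    6  13  30 110 165 171 169 171 169 165 171 171 168 173]
 [166 166 168 166 169 169 169 157 103  22   9  16  17  14  13  15  14  14
   11  16  36 118 169 171 169 169 170 174 171 173 174 172]
 [167 170 179 166 177 179 166 158 106  19  18  12  18  23  16  12  14  17
   11  17  50 138 169 171 172 169 167 176 168 172 170 169]
 [169 167 167 173 168 176 171 164 136  29  13  12  18  17  13  15  14  11
   14  19  58 149 173 173 173 168 169 165 172 173 171 169]
 [169 171 176 167 169 168 170 167 145  35  13  12  18  20  10  12  14  17
   14  14  53 150 169 169 170 168 172 171 172 173 171 171]]
```

```bash
python3 jog.py '0 0 0 0 0 0.015 0;0 0 0 0 0 0.02 0;0 0 0 0 0 0.025 0;0 0 0 0 0 0.03 0;0 0 0 0 0 0.03 0'|egrep 'posi|ft_f'; python3 jog.py '0 0 0 0 0 0.015 0;0 0 0 0 0 0.03 0;0 0 0 0 0 0.04 0;0 0 0 0 0 0.0435 0;0 0 0 0 0 0.0435 0;0 0 0 0 0 0.0435 0'|egrep 'posi|ft_f'; for i in 1 2; do python3 jog.py '0 0 0 0 0 0.001 0;0 0 0 0 0 0.001 0' | egrep 'posi|ft_f'; done
```

```text
position: [0.5179, -0.1956, 0.1487]
ft_force: [-0.1, -0.3, -1.7]
position: [0.5183, -0.1957, 0.1059]
ft_force: [0.0, -0.7, -0.9]
position: [0.5181, -0.1956, 0.1047]
ft_force: [-0.5, 0.1, -1.4]
position: [0.518, -0.1956, 0.1035]
ft_force: [-0.1, 0.5, -1.4]
```

```bash
for i in 1 2 3; do python3 jog.py '0 0 0 0 0 0.0007 0;0 0 0 0 0 0.0007 0' | egrep 'posi|ft_f'; done
```

```text
position: [0.5181, -0.1956, 0.103]
ft_force: [-1.3, 1.0, 2.2]
position: [0.5182, -0.1957, 0.103]
ft_force: [-3.5, 2.0, 12.2]
position: [0.5183, -0.1957, 0.1029]
ft_force: [-6.9, 3.9, 19.1]
```

Seated on the block. I release, let it settle, and retreat straight up.

```bash
python3 jog.py '0 0 0 0 0 -0.0014 0;0 0 0 0 0 -0.0014 0.4;0 0 0 0 0 -0.0014 0.7;0 0 0 0 0 -0.0014 1;0 0 0 0 0 -0.0014 1;0 0 0 0 0 -0.0014 1;0 0 0 0 0 -0.0014 1;0 0 0 0 0 -0.0014 1;0 0 0 0 0 -0.05 1;0 0 0 0 0 -0.1 1;0 0 0 0 0 -0.16 1;0 0 0 0 0 -0.16 1;0 0 0 0 0 -0.16 1'; python3 -c "
from h import *
o,im=snap('w12');hsv=cv2.cvtColor(im,cv2.COLOR_BGR2HSV)
u,v=map(int,proj('wrist',(.5184,-.1958,.157),o));r=np.zeros(im.shape[:2],np.uint8);r[v-30:v+30,u-30:u+30]=255
m=cv2.inRange(hsv,(20,60,140),(40,255,255))&r
cs=cv2.convexHull(max(cv2.findContours(m,cv2.RETR_EXTERNAL,cv2.CHAIN_APPROX_NONE)[0],key=cv2.contourArea))
c,rad=cv2.minEnclosingCircle(cs);print(c,rad,plane('wrist',c,.157,o),o['position'],o['ft_force'])"
```

```text
clock: 24.02
position: [0.5179, -0.1954, 0.2611]
ee_rot: [0.925, 0.379, 0.0, -0.0]
ft_force: [0.8, -0.4, -0.1]
grip_width: 0.999
grasp_force: 0.0
(315.0, 200.78125) 14.869879722595215 [ 0.5179 -0.1955  0.157 ] [ 0.5179 -0.1954  0.2611] [ 0.7797 -0.4447 -0.0789]
```

```bash
python3 -c "
from workcell import manip
print(manip.hand_in())"
```

```text
the job is handed in; nothing more can be done
None
```

The job is handed in at about 24 s of the 64 s, though no verdict came back: the carrier looked locked with its slot in line with the index lines, and the screwdriver is upright and fully down in its hole, released.

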